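Let two dowels out of the rocker-gate feeder

ROBOT

A 6-joint arm with a two-finger parallel gripper is mounted at the origin on a cart in front of the work surface, level with it; the furniture and walls round the work are solid. World frame = base frame: x ahead of the robot, y to its left, z up, the work surface at z = 0. Lengths are in m, angles in rad, forces in N, time in s.
With the tool pointing down it reaches from about 0.275 to 0.775 m from the base axis. Payload 14.6 kg.
Tool frame: the origin (TCP) lies midway between the tips of the shut fingers; the grasp point (between the pads) lies robot.hold_point_z behind it (robot.hold_point_z is the distance from the TCP to the grasp point, in m); z points along the fingers, y is the line along which they close (so a half turn about z gives the same grasp; the last joint's range is limited). The gripper opens to 85 mm and grips with 20 to 120 N. Pads are 22 mm wide; open, the fingers measure 114 mm over their backs; the gripper's body (76 mm by 85 mm) begins 54 mm behind the grasp point. The pads swing forward as they close: fully open they stand 13 mm farther back than shut.
Start: joints at [1.047, 0.263, -0.048, 1.259, 0, 1.415], TCP at [0.189, 0.49, 0.231] pointing down, gripper open.
Joint ranges: [-2.65, 2.65], [-0.89, 1.7], [-1.18, 1.37], [-2.13, 2.11], [-1.35, 1.29], [-3.14, 3.14]. Speed limits (rad/s): [1.89, 1.89, 2.57, 2.79, 3.14, 3.14].

INTERFACE

Orientations are given as [roll, pitch, yaw] about the fixed x, y, z axes, in that order (R = Rz(yaw) Ry(pitch) Rx(roll)).
In Python, from cell import robot gives the robot as it stands.
- The arm moves only by the tool arm_command, never from a script. Its argument "motion" is a list of rows, each a list of 4 numbers: the shift along the tool's x, y, z in m, then the turn about the tool's z in rad. A call has 1 to 12 rows; each row shifts and turns the commanded pose from where the row before left it, along the tool's axes as they then stand; what a row does not reach is not made up. A row lasts 1/12 s, in which the tool goes at most 41.7 mm and 7.16 degrees, less where a joint would pass 70% of its speed; a pose out of reach is approached as far as the arm can. A call with a gripper value outside its range is refused whole. "jaw" is the opening, from 0 (shut) to 1 (fully open), set as the call begins (left out, the last holds). The fingers move at their own pace and stop on an object; the grip force is fixed at half the most. Time passes only in rows, so rows that do not move let the fingers close. It gives the time, the measured TCP pose, the force, the opening and the grip force at its end, in the units of the state.
- robot.state(): the state, without advancing time (a new reading comes with each control period).
- robot.snapshot(name): name is "scene" or "top"; returns a dict with "image" (420x560x3 uint8, blue, green, red), "K" (3x3 intrinsics, pixels), "view" (4x4, takes a point from world to camera coordinates). Camera axes: x right, y down, z forward; pixel columns grow to the right and rows downward; lengths in m; the calibration is good to about 2 mm. A picture is of the moment at which its call begins. There is no depth.
- robot.sign_off(): hands the job in; it is judged then, once.
The state is a dict: "t": time; "joint_pos": joint angles; "qvel": joint speeds; "joint_torque": joint torques, N m; "position": TCP position; "tool_rot": TCP orientation; "ft_force": force on the tool from outside, world axes, zero at the start; "moment": the same for the moment, N m; "width": finger opening in m; "finger_force": force on a finger pad.
Only numpy, scipy, OpenCV 4.12 (cv2) and the standard library are available. Lean on these libraries where they do the work, as an engineer would, in place of code of your own. Each camera call takes 0.05 s, during which the arm holds its last target. There are 200 camera calls.

TASK

Four wooden dowels wait behind the gate of the small sloping feeder on the saw table. Press the lever's pad all the way down with the fingertips and let it come right back up, then do this once more, so that exactly two dowels, one for each press, roll into the catch tray while the other two stay behind the shut gate. Do not touch the dowels or pick anything up, and leave the things round the feeder where they are.

Things in the scene. Friction and masses are not known exactly. Their poses are not given: they have to be found in the camera images.
- feeder: Plywood gravity feeder fixed to the saw table. Origin on the table near under the gate; x downstream (robot's right, up to 30 deg turned), z up. Base 300x120x12 (x -0.19 to 0.11). Chute slopes down 12 deg along +x, 64 mm wide inside, walls 6 mm, back wall at x -0.09, end stop at 0.10, all under 100 mm high. Dowels wait at x < 0.015; below the gate (x 0.02 to 0.10) is the catch tray.
- rocker (a joint): Aluminium rocking lever hinged beside the chute (feeder x -0.056, z 0.068). 0 = rest, gate down, pad up; 0.34 rad = pad down on its stop, gate up. A spring returns it; full press takes 2 to 4 N. From 0.25 rad the gate lets the front dowel go; from 0.15 rad prongs through the floor hold the next one while the pad is down; on return it rolls to the gate: one dowel per full press.
- pad_top (a point): Centre of the press pad's upper face: round dark rubber disc, 44 mm across, on a 48x50 mm plate at the lever's upper (-x) end, 103 mm upstream of the pivot. At rest 103 mm above the table, sloping 12 deg with the chute; fully pressed it is 36 mm lower, 6 mm farther upstream. x downstream, z out of the pad. Free above and around; the chute's back wall is 65 mm downstream.
- tray (a point): Middle of the catch tray's sloping floor, 70 mm downstream of the gate's waiting place. Dowels let out come to rest here: the first against the end stop, the next against the first.
- dowel_1: Plain wooden dowel, 24 mm diameter, 60 mm long, about 22 g, lying across the chute; at the start first in the queue, lying against the gate. All four are alike. Origin at its centre; y along its length.
- dowel_2: Plain wooden dowel, 24 mm diameter, 60 mm long, about 22 g, lying across the chute; at the start second in the queue. All four are alike. Origin at its centre; y along its length.
- dowel_3: Plain wooden dowel, 24 mm diameter, 60 mm long, about 22 g, lying across the chute; at the start third in the queue. All four are alike. Origin at its centre; y along its length.
- dowel_4: Plain wooden dowel, 24 mm diameter, 60 mm long, about 22 g, lying across the chute; at the start last in the queue, highest up the chute. All four are alike. Origin at its centre; y along its length.
- wood_block: Bystander: loose wood offcut 45 x 50 x 40 mm between the robot and the feeder; origin under its centre.
- notebook: Bystander: loose closed brown notebook 154 x 105 x 13 mm, behind the feeder; origin under its centre.
- sanding_block: Bystander: loose cork sanding block 65 x 100 x 30 mm, behind the feeder; origin under its centre.
There are look-alikes about, which are no part of the job. What is shaped like the dowel_4 but black or red is not meant.

How it is judged:
On the way, in this order (a step that is already met when the one before it is completed fails the run):
1. the pad is pressed all the way down with the fingers (lever past 0.28 rad) for the first time (value of joint rocker above 0.28 rad and contact force between the fingers and anything else above 0.3 N and distance between the grasp point and pad_top below 0.08 m), for 0.05 s.
2. the first dowel lies in the tray, the lever is back up and the second dowel waits behind the gate (x of dowel_1 in the frame of feeder between 0.045 and 0.1 m and z of dowel_1 in the frame of feeder below 0.056 m and y of dowel_1 in the frame of feeder between -0.01 and 0.01 m and value of joint rocker below 0.05 rad and x of dowel_2 in the frame of feeder between -0.09 and 0.012 m and z of dowel_2 in the frame of feeder between 0.045 and 0.085 m and y of dowel_2 in the frame of feeder between -0.01 and 0.01 m), for 0.2 s.
3. the pad is pressed all the way down with the fingers a second time (all of step 1), for 0.05 s.
4. the second dowel lies in the tray and the lever is back up (x of dowel_2 in the frame of feeder between 0.045 and 0.1 m and z of dowel_2 in the frame of feeder below 0.056 m and y of dowel_2 in the frame of feeder between -0.01 and 0.01 m and value of joint rocker below 0.05 rad), for 0.2 s.
At the end, for the whole second after the job is handed in: The first two dowels lie at rest in the catch tray below the gate (feeder x 0.045 to 0.10), the other two lie at rest in the chute behind the gate (feeder x below 0.012), and the lever is back at rest (under 0.05 rad) (all of step 4 and x of dowel_1 in the frame of feeder between 0.045 and 0.1 m and z of dowel_1 in the frame of feeder below 0.056 m and y of dowel_1 in the frame of feeder between -0.01 and 0.01 m and x of dowel_3 in the frame of feeder between -0.09 and 0.012 m and z of dowel_3 in the frame of feeder between 0.045 and 0.085 m and y of dowel_3 in the frame of feeder between -0.01 and 0.01 m and x of dowel_4 in the frame of feeder between -0.09 and 0.012 m and z of dowel_4 in the frame of feeder between 0.045 and 0.085 m and y of dowel_4 in the frame of feeder between -0.01 and 0.01 m and linear speed of each of dowel_1, dowel_2, dowel_3, dowel_4 below 0.02 m/s); the robot touches nothing.
It fails at once if a third dowel is let out past the gate (x of any of dowel_3, dowel_4 in the frame of feeder above 0.025 m).
It fails at once if the robot touches a dowel (contact force between any of the arm, the fingers and dowel_1 above 0.3 N or contact force between any of the arm, the fingers and dowel_2 above 0.3 N or contact force between any of the arm, the fingers and dowel_3 above 0.3 N or contact force between any of the arm, the fingers and dowel_4 above 0.3 N).
It fails at once if a dowel is lifted out of the chute (height (world z) of any of dowel_1, dowel_2, dowel_3, dowel_4 above 0.1 m).
It fails at once if a bystander is moved more than 20 mm or lifted (distance of any of wood_block, notebook, sanding_block from where it was at the start of the episode above 0.02 m).
It also fails if it takes over 42 s, if anything falls off the work surface, if the arm or the gripper's body presses on something with over 40 N, if the wrist force passes 120 N, or if a joint passes its speed limit or range.

## Working session

There is one attempt and no reset: what is moved stays moved. The work goes in short steps, Python scripts to look and compute and a tool call to move; the robot and the scene stay as the last step left them, time stands still between calls to the robot, and variables do not carry over. Pictures are saved under pics/ and viewed, at most 10 in all, crops included, and the job is handed in when it is done.

Besides the shell and the picture viewer there is one more tool, called after "Call:" by a JSON object that holds its "fn" and its "kwargs", one argument or row to a line. arm_command: Moves the arm, as the interface text tells. Its arguments: {"type":"object","properties":{"motion":{"type":"array","items":{"type":"array","items":{"type":"number"}}},"jaw":{"type":"number"}},"required":["motion"]}

```bash
mkdir -p pics
python3 - <<'E'
from cell import robot
import cv2,numpy as np,pickle
s=robot.state();print({k:np.round(v,3).tolist() for k,v in s.items()},robot.hold_point_z)
d={}
for n in("scene","top"):
    d[n]=robot.snapshot(n);cv2.imwrite(f"pics/{n}0.png",d[n]["image"]);print(n,d[n]["K"].round(1).tolist(),d[n]["view"].round(3).tolist())
pickle.dump(d,open("d0.pkl","wb"))
E
```

```text
{'t': 0.0, 'joint_pos': [1.047, 0.264, -0.049, 1.259, -0.0, 1.416], 'qvel': [0.001, 0.001, -0.001, 0.0, 0.001, 0.0], 'joint_torque': [0.001, -63.761, 38.457, 0.014, -0.0, -0.0], 'position': [0.189, 0.489, 0.231], 'tool_rot': [-3.141, -0.0, 2.773], 'ft_force': [-0.159, -0.027, -0.986], 'moment': [0.01, -0.092, -0.017], 'finger_force': 0.0, 'width': 0.086} 0.0187
scene [[390.6, 0.0, 279.8], [0.0, 390.6, 213.2], [0.0, 0.0, 1.0]] [[-0.64, -0.768, -0.019, 0.179], [-0.413, 0.365, -0.835, 0.405], [0.648, -0.526, -0.551, 0.402], [0.0, 0.0, 0.0, 1.0]]
top [[477.6, 0.0, 276.9], [0.0, 477.6, 208.9], [0.0, 0.0, 1.0]] [[-0.005, -1.0, -0.007, -0.226], [-0.984, 0.006, -0.18, 0.551], [0.18, 0.006, -0.984, 0.936], [0.0, 0.0, 0.0, 1.0]]
```

View pics/scene0.png

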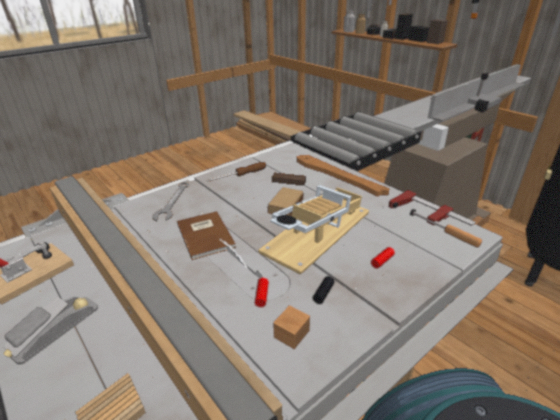

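View pics/top0.png

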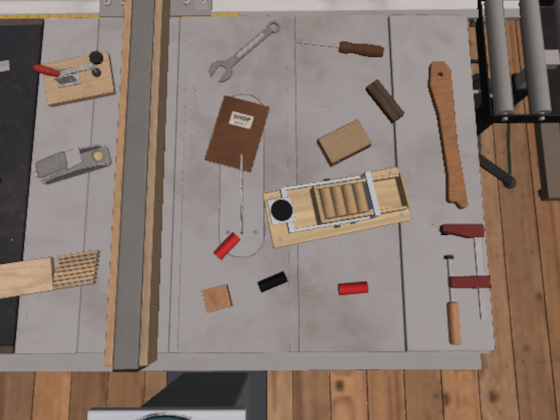

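The scene view shows the feeder with the dark pad disc at about (285,218). In the top view the disc is at (282,210), at the feeder's upstream end, and four wooden dowels lie at (328–362,200). Things it could be taken for in the top view are the black dowel (272,282), the red dowels (227,246) and (353,288), and the dark knob (96,58). By the description, the pad is the round disc on the lever plate. I'll measure it and take one close crop.

```bash
cat > h.py <<'E'
import numpy as np,cv2
def ray(c,p):
    V=c["view"];R=V[:3,:3];o=-R.T@V[:3,3];d=R.T@np.linalg.inv(c["K"])@[p[0],p[1],1];return o,d/np.linalg.norm(d)
def onz(c,p,z):
    o,d=ray(c,p);return o+d*(z-o[2])/d[2]
def tri(c1,p1,c2,p2):
    o,d=ray(c1,p1);q,e=ray(c2,p2);t=np.linalg.lstsq(np.c_[d,-e],q-o,rcond=None)[0]
    a,b=o+d*t[0],q+e*t[1];return (a+b)/2,np.linalg.norm(a-b)
def dark(c,x,y,r=25):
    g=c["image"].max(2)<60;m=np.zeros(g.shape,np.uint8);m[y-r:y+r,x-r:x+r]=g[y-r:y+r,x-r:x+r]
    k=max(cv2.findContours(m,0,2)[0],key=cv2.contourArea);M=cv2.moments(k)
    return np.array([M["m10"],M["m01"]])/M["m00"],cv2.minAreaRect(k)
E
python3 - <<'E'
import pickle,cv2,numpy as np
from h import *
d=pickle.load(open("d0.pkl","rb"));s,t=d["scene"],d["top"]
a,ra=dark(s,285,218,16);b,rb=dark(t,282,210,18);print(a,ra,b,rb)
P,g=tri(s,a,t,b);print("pad tri",P,g,"onz",onz(t,b,.103),onz(s,a,.103))
# base edges: plywood outline corners in top, z=.012
for p in [(263,192),(273,246),(411,222),(403,168)]:print(p,onz(t,p,.012).round(3))
# dowel row brightness: chute axis by wood mask of dowels
print("fence sample: z0",[onz(t,p,0).round(3) for p in [(113,180),(178,180)]])
# fence top edges seen in scene and top: end of fence near
i=t["image"][150:270,240:430];cv2.imwrite("pics/crop0.png",cv2.resize(i,None,fx=4,fy=4,interpolation=2))
E
```

```text
[286.20987654 219.0308642 ] ((286.0, 219.0), (6.0, 16.0), 90.0) [281.35710337 209.81149807] ((281.25, 209.75003051757812), (19.798988342285156, 19.091880798339844), 45.0)
pad tri [ 0.53925715 -0.23711288  0.10037922] 0.001314009169370078 onz [ 0.53830655 -0.23756348  0.103     ] [ 0.53686995 -0.23424949  0.103     ]
(263, 192) [ 0.594 -0.199  0.012]
(273, 246) [ 0.477 -0.22   0.012]
(411, 222) [ 0.527 -0.513  0.012]
(403, 168) [ 0.646 -0.503  0.012]
fence sample: z0 [array([0.626, 0.131, 0.   ]), array([ 0.625, -0.012,  0.   ])]
```

View pics/crop0.png

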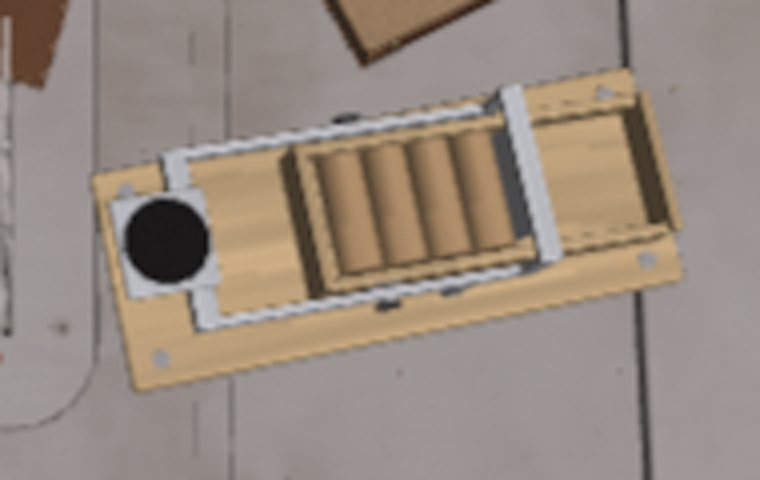

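The crop shows the round dark disc at crop pixel (167,241) on its plate at the lever's upstream end. It also shows four dowels at (345–485,200) and the gate at (535,175), so the choice is right. The pad is at about (0.538,-0.237,0.103), which matches the given height. I'll approach at height with the fingers shut, clear of the fence.

Call:
{"fn": "arm_command", "kwargs": {
  "jaw": 0,
  "motion": [
    [0,0,-0.03,0],
    [0,0,-0.03,0],
    [-0.02,-0.02,0,0],
    [-0.025,-0.023,0,0],
    [-0.025,-0.023,0,0],
    [-0.025,-0.023,0,0],
    [-0.025,-0.023,0,0],
    [-0.025,-0.023,0,0],
    [-0.025,-0.023,0,0],
    [-0.025,-0.023,0,0],
    [-0.025,-0.023,0,0],
    [-0.025,-0.023,0,0]
  ]
}}

```text
t: 1.1
position: [0.3361, 0.1881, 0.2912]
tool_rot: [-3.142, -0.0, 2.773]
ft_force: [1.4, 1.6, -1.0]
width: 0.0002
finger_force: 0.0
```

Call:
{"fn": "arm_command", "kwargs": {
  "motion": [
    [-0.025,-0.023,0,0],
    [-0.025,-0.023,0,0],
    [-0.025,-0.023,0,0],
    [-0.025,-0.023,0,0],
    [-0.025,-0.023,0,0],
    [-0.025,-0.023,0,0],
    [-0.025,-0.023,0,0],
    [-0.025,-0.023,0,0],
    [-0.025,-0.023,0,0],
    [-0.025,-0.023,0,0],
    [-0.02,-0.02,0,0],
    [0,0,0,0]
  ]
}}

```text
t: 2.1
position: [0.4992, -0.1449, 0.2899]
tool_rot: [-3.141, -0.001, 2.77]
ft_force: [0.3, -0.5, -0.2]
width: 0.0001
finger_force: 0.0
```

```bash
cat > g.py <<'E'
from cell import robot
import numpy as np,sys
from scipy.spatial.transform import Rotation as R
s=robot.state();p=np.array(s["position"]);M=R.from_euler("xyz",s["tool_rot"]).as_matrix()
print(s["t"],p.round(4),np.round(s["tool_rot"],3),np.round(s["ft_force"],2),s["width"])
print("to pad (tool axes)",(M.T@(np.array([.5375,-.234,.103])-p)).round(4))
E
python3 g.py
```

```text
2.1 [ 0.4992 -0.1449  0.2899] [-3.141e+00 -1.000e-03  2.770e+00] [ 0.28 -0.48 -0.16] 0.00010180065755346514
to pad (tool axes) [-0.0683 -0.069   0.1869]
```

Call:
{"fn": "arm_command", "kwargs": {
  "motion": [
    [-0.023,-0.023,0,0],
    [-0.023,-0.023,0,0],
    [-0.0223,-0.023,0,0],
    [0,0,0.03,0],
    [0,0,0.03,0],
    [0,0,0.03,0],
    [0,0,0.03,0],
    [0,0,0.02,0],
    [0,0,0.01,0],
    [0,0,0,0],
    [0,0,0,0]
  ]
}}

```text
t: 3.02
position: [0.5366, -0.2298, 0.1419]
tool_rot: [3.142, 0.0, 2.773]
ft_force: [0.2, -1.0, 1.2]
width: 0.0
finger_force: 0.0
```

```bash
python3 g.py
python3 - <<'E'
from cell import robot
import cv2,numpy as np
a=robot.snapshot("scene")["image"][150:290,220:400];b=robot.snapshot("top")["image"][130:270,220:400]
cv2.imwrite("pics/c1.png",cv2.resize(np.hstack([a,b]),None,fx=2.2,fy=2.2,interpolation=2))
E
```

```text
3.0167 [ 0.5366 -0.2298  0.1419] [3.142 0.    2.773] [ 0.19 -0.96  1.16] 1.3733314118076673e-05
to pad (tool axes) [-0.0023 -0.0036  0.0389]
```

View pics/c1.png

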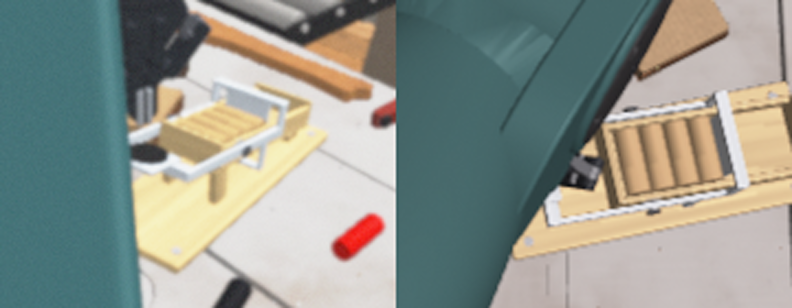

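The pictures show the shut fingertips at crop pixel (147,105), straight above the pad at (150,153), and nothing has been touched. Next is the first press.

Call:
{"fn": "arm_command", "kwargs": {
  "motion": [
    [-0.002,-0.003,0.01,0],
    [0,0,0.015,0],
    [0,0,0.01,0],
    [0,0,0.01,0],
    [0,0,0.01,0],
    [0,0,0.01,0],
    [0,0,0.006,0],
    [0,0,0.003,0],
    [0,0,0,0],
    [0,0,0,0]
  ]
}}

```text
t: 3.95
position: [0.5373, -0.2333, 0.0676]
tool_rot: [3.141, 0.0, 2.773]
ft_force: [-2.3, 2.6, 7.4]
width: 0.0
finger_force: 4.0
```

```bash
python3 g.py
python3 - <<'E'
from cell import robot
import cv2,numpy as np
a=robot.snapshot("scene")["image"][150:290,220:400];b=robot.snapshot("top")["image"][130:270,220:400]
cv2.imwrite("pics/c2.png",cv2.resize(np.hstack([a,b]),None,fx=2.2,fy=2.2,interpolation=2))
E
```

```text
3.95 [ 0.5373 -0.2333  0.0676] [3.141 0.    2.773] [-2.27  2.55  7.42] 8.828822808616972e-06
to pad (tool axes) [-0.0004 -0.0006 -0.0354]
```

View pics/c2.png

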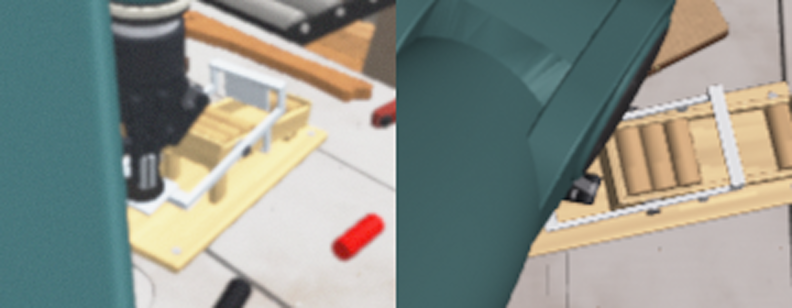

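The lever is on its stop: the force of 7.4 N exceeds the spring's, and the gate is up. One dowel lies at the end stop (780,135) and three are held back (635–685,155). Now I'll release it fully.

Call:
{"fn": "arm_command", "kwargs": {
  "motion": [
    [0,0,-0.01,0],
    [0,0,-0.012,0],
    [0,0,-0.012,0],
    [0,0,-0.015,0],
    [0,0,-0.015,0],
    [0,0,-0.012,0],
    [0,0,0,0],
    [0,0,0,0],
    [0,0,0,0],
    [0,0,0,0],
    [0,0,0,0],
    [0,0,0,0]
  ]
}}

```text
t: 5.05
position: [0.5371, -0.2332, 0.1427]
tool_rot: [3.141, -0.001, 2.773]
ft_force: [-1.1, 0.4, 0.3]
width: 0.0001
finger_force: 0.0
```

```bash
python3 g.py
python3 - <<'E'
from cell import robot
import cv2,numpy as np
a=robot.snapshot("scene")["image"][150:290,220:400];b=robot.snapshot("top")["image"][130:270,250:430]
cv2.imwrite("pics/c3.png",cv2.resize(np.hstack([a,b]),None,fx=2.2,fy=2.2,interpolation=2))
E
```

```text
5.05 [ 0.5371 -0.2332  0.1427] [ 3.141e+00 -1.000e-03  2.773e+00] [-1.1   0.4   0.29] 0.00012372301874406485
to pad (tool axes) [-0.0007 -0.0006  0.0397]
```

View pics/c3.png

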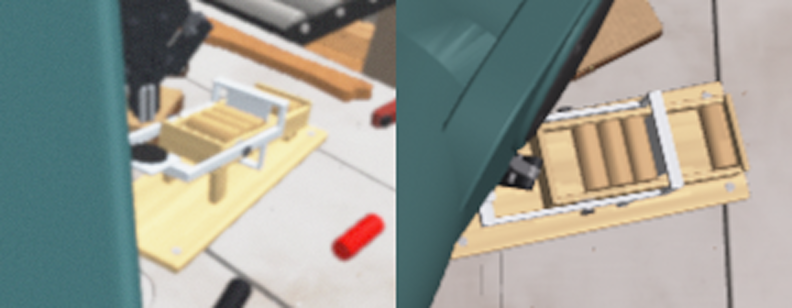

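The lever is back up with the pad at (150,153). One dowel is in the tray (718,135), and three lie behind the shut gate (590–645,155). I'll wait briefly, then make the second press.

Call:
{"fn": "arm_command", "kwargs": {
  "motion": [
    [0,0,0,0],
    [0,0,0,0],
    [0,0,0,0],
    [0,0,0,0],
    [0,0,0,0],
    [0,0,0,0]
  ]
}}

```text
t: 5.65
position: [0.5373, -0.2334, 0.1433]
tool_rot: [3.142, 0.0, 2.773]
ft_force: [-1.1, -0.4, 0.1]
width: 0.0001
finger_force: 0.0
```

Call:
{"fn": "arm_command", "kwargs": {
  "motion": [
    [0,0,0.011,0],
    [0,0,0.015,0],
    [0,0,0.01,0],
    [0,0,0.01,0],
    [0,0,0.01,0],
    [0,0,0.01,0],
    [0,0,0.007,0],
    [0,0,0.003,0],
    [0,0,0,0],
    [0,0,0,0],
    [0,0,0,0]
  ]
}}

```text
t: 6.57
position: [0.5373, -0.2332, 0.0676]
tool_rot: [3.141, 0.0, 2.773]
ft_force: [-1.9, 3.2, 7.7]
width: -0.0001
finger_force: 4.0
```

```bash
python3 g.py
python3 - <<'E'
from cell import robot
import cv2,numpy as np
a=robot.snapshot("scene")["image"][150:290,220:400];b=robot.snapshot("top")["image"][130:270,250:430]
cv2.imwrite("pics/c4.png",cv2.resize(np.hstack([a,b]),None,fx=2.2,fy=2.2,interpolation=2))
E
```

```text
6.5667 [ 0.5373 -0.2332  0.0676] [3.141 0.    2.773] [-1.86  3.16  7.65] -5.9347310526584704e-05
to pad (tool axes) [-0.0005 -0.0006 -0.0354]
```

View pics/c4.png

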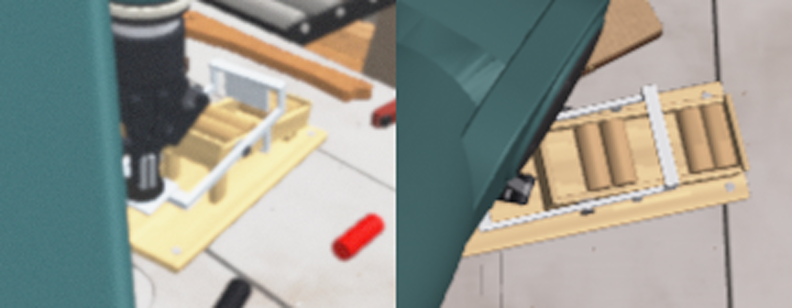

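Two dowels are now in the tray (692 and 720,135), and two are held in the chute (593 and 618,155). I'll release the lever and rise clear.

Call:
{"fn": "arm_command", "kwargs": {
  "motion": [
    [0,0,-0.01,0],
    [0,0,-0.012,0],
    [0,0,-0.012,0],
    [0,0,-0.015,0],
    [0,0,-0.015,0],
    [0,0,-0.02,0],
    [0,0,-0.03,0],
    [0,0,-0.02,0],
    [0,0,0,0],
    [0,0,0,0],
    [0,0,0,0],
    [0,0,0,0]
  ]
}}

```text
t: 7.67
position: [0.5369, -0.2332, 0.2004]
tool_rot: [3.141, -0.001, 2.773]
ft_force: [0.8, 0.5, 0.3]
width: 0.0003
finger_force: 0.0
```

Call:
{"fn": "arm_command", "kwargs": {
  "motion": [
    [0,0,0,0],
    [0,0,0,0],
    [0,0,0,0],
    [0,0,0,0],
    [0,0,0,0],
    [0,0,0,0],
    [0,0,0,0],
    [0,0,0,0],
    [0,0,0,0],
    [0,0,0,0],
    [0,0,0,0],
    [0,0,0,0]
  ]
}}

```text
t: 8.67
position: [0.5373, -0.2334, 0.2013]
tool_rot: [-3.142, 0.0, 2.773]
ft_force: [0.2, 0.5, 0.8]
width: 0.0002
finger_force: 0.0
```

```bash
python3 g.py
python3 - <<'E'
from cell import robot
import cv2,numpy as np
a=robot.snapshot("scene")["image"][150:290,220:400];b=robot.snapshot("top")["image"][130:270,250:430]
cv2.imwrite("pics/c5.png",cv2.resize(np.hstack([a,b]),None,fx=2.2,fy=2.2,interpolation=2))
E
```

```text
8.6667 [ 0.5373 -0.2334  0.2013] [-3.142  0.     2.773] [0.23 0.52 0.8 ] 0.00018845930698640066
to pad (tool axes) [-0.0004 -0.0005  0.0983]
```

View pics/c5.png

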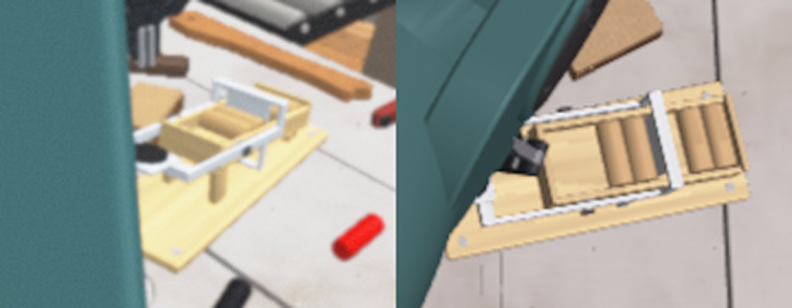

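The lever is up with the pad at (150,153). Two dowels lie in the tray (692 and 720,135), two are at the shut gate (613 and 640,150), and the robot is clear. I'll hand the job in.

```bash
python3 -c "
from cell import robot
print(robot.sign_off())"
```

```text
the job is handed in; nothing more can be done
None
```

I pressed the pad fully down twice, and the last picture showed two dowels in the catch tray, two behind the shut gate, the lever back up and the arm clear; the job is handed in, but sign-off returned no verdict.

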